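Press open the larger touch-latch coffee box and catch its lid

TASK

Open the larger of the two wooden boxes on the worktop: press its lid down on the round steel plate until the touch latch clicks, then catch the lid with your fingertips as its spring pushes it up and let it rise smoothly and slowly against them until it stands fully open at its stop. Do not let the lid fly open by itself, and leave the smaller box shut.

Things in the scene. Friction and masses are not known exactly. Their poses are not given: they have to be found in the camera images.
- big: The larger box, light wood, fixed, 159 mm deep, 100 mm wide, 58 mm high; origin at the centre of its underside, x to its rear, y to its left, z up. Its lid (133 mm deep, 80 mm wide, 8 mm thick, top 56 mm above the worktop) lies inset in the rim. The hinge line runs along y at x = +67 mm, z = 52 mm; the lid's free front edge is at x = -67 mm.
- big_lid_plate (a point): Centre of the round steel touch plate (26 mm across, almost flush) on top of the larger lid, at its middle, 67 mm ahead of the hinge; moves with the lid. 2 to 4 N here push it in 5 mm to a solid stop; the latch has clicked just before that. Then the lid pushes up with 0.5 to 2 N: fingertips going slowly straight up from here stay on it up to its stop, if taken away fast it flies open.
- big_lid (a joint): Angle of the larger box's lid in rad: 0 shut and latched, -0.07 pressed in against the solid stop (the latch clicks at about -0.05), growing as the front edge rises, 0.75 fully open at its stop, where its spring keeps it.
- small_lid (a joint): Angle of the lid of the smaller box, which has to stay shut, in rad: 0 shut, 0.75 open. That box is of the same wood with a like plate, fixed, 104 mm deep, 86 mm wide, 58 mm high.

How it is judged:
By the outcome, as a careful person would: the job done as asked, in the order asked, and still so for the second after the job is handed in, with the robot touching nothing.
It also fails if it takes over 32 s, if anything falls off the work surface, if the arm or the gripper's body presses on something with over 40 N, if the wrist force passes 120 N, or if a joint passes its speed limit or range.

ROBOT

A 6-joint arm with a two-finger parallel gripper is mounted at the origin on a cart in front of the work surface, level with it; the furniture and walls round the work are solid. World frame = base frame: x ahead of the robot, y to its left, z up, the work surface at z = 0. Lengths are in m, angles in degrees, forces in N, time in s.
With the tool pointing down it reaches from about 0.4 to 0.825 m from the base axis. Payload 7 kg.
Tool frame: the origin (TCP) lies on the centre line of the jaws, within the pads' length; the fingertips stand 19 mm ahead of it and the grasp point (between the pads) is the TCP; z points along the fingers, y is the line along which they close (so a half turn about z gives the same grasp; the last joint's range is limited). The gripper opens to 88 mm and grips with 3 to 60 N. Pads are 19 mm wide; open, the fingers measure 130 mm over their backs; the gripper's body (78 mm by 193 mm) begins 47 mm behind the grasp point.
Start: joints at [-48.753, 20.546, 0.682, 0, -70.136, -16.507], TCP at [0.282, -0.613, 0.246] pointing down, gripper open.
Joint ranges: [-176.03, 176.03], [-82.01, 121.73], [-58.28, 71.71], [-173.87, 95.51], [-174.79, -0.11], [-173.66, 173.66]. Speed limits (degrees/s): [136.94, 136.94, 172.46, 180, 180, 180].

INTERFACE

Orientations are given as [roll, pitch, yaw] about the fixed x, y, z axes, in that order (R = Rz(yaw) Ry(pitch) Rx(roll)).
In Python, from plant import get_state, capture, close_job gives the robot as it stands.
- The arm moves only by the tool apply_moves, never from a script. Its argument "targets" is a list of rows, each a list of 7 numbers: the opening, from 0 (shut) to 1 (fully open), then the shift along the tool's x, y, z normalised to -1 to 1, where 1 is 1000 mm, then the turn, a rotation vector about the tool's x, y, z normalised to -1 to 1, where 1 is 90 degrees. In form: [[claw, tx, ty, tz, ax, ay, az], ...]. A call has 1 to 20 rows; each row shifts and turns the commanded pose from where the row before left it, along the tool's axes as they then stand; what a row does not reach is not made up. A row lasts 1/12 s, in which the tool goes at most 41.7 mm and 7.16 degrees, less where a joint would pass 70% of its speed; a pose out of reach is approached as far as the arm can. A call with a number of a shift or a turn outside -1 to 1 is refused whole. A call with a gripper value outside its range is refused whole. The fingers move at their own pace and stop on an object; "newtons" is the grip in N (left out, the last holds). Time passes only in rows, so rows that do not move let the fingers close. It gives the time, the measured TCP pose, the force, the opening and the grip force at its end, in the units of the state.
- get_state(): the state, without advancing time (a new reading comes with each control period).
- capture(name): name is "scene" or "top" or "wrist"; returns a dict with "frame" (480x640x3 uint8, red, green, blue), "range_z" (480x640 float32, m along the optical axis (not along the pixel's ray), 0 where there is no reading), "camera_matrix" (3x3 intrinsics, pixels), "T" (4x4, takes a point from camera to world coordinates). Camera axes: x right, y down, z forward; pixel columns grow to the right and rows downward; lengths in m; the calibration is good to about 2 mm. A picture is of the moment at which its call begins.
- close_job(): hands the job in; it is judged then, once.
The state is a dict: "time_s": time; "joints": joint angles; "qd": joint speeds; "joint_torque": joint torques, N m; "tcp_pos": TCP position; "eef_rot": TCP orientation; "contact_force": force on the tool from outside, world axes, zero at the start; "moment": the same for the moment, N m; "gripper_width": finger opening in m; "gripper_force": force on a finger pad.
Only numpy, scipy, OpenCV 4.12 (cv2) and the standard library are available. Lean on these libraries where they do the work, as an engineer would, in place of code of your own. Each camera call takes 0.05 s, during which the arm holds its last target. There are 200 camera calls.

## Working session

There is one attempt and no reset: what is moved stays moved. The work goes in short steps, Python scripts to look and compute and a tool call to move; the robot and the scene stay as the last step left them, time stands still between calls to the robot, and variables do not carry over. Pictures are saved under pics/ and viewed, at most 10 in all, crops included, and the job is handed in when it is done.

Besides the shell and the picture viewer there is one more tool, called by a JSON object that holds its "fn" and its "kwargs". apply_moves: Moves the arm, as the interface text tells. Scaled input: -1 to 1 covers 1000 mm each way for a shift and 90 degrees each way for a turn. Its arguments: {"type":"object","properties":{"targets":{"type":"array","items":{"type":"array","items":{"type":"number"}}},"newtons":{"type":"number"}},"required":["targets"]}

```bash
mkdir -p pics; python3 - <<'E'
from plant import *
import cv2,numpy as np
s=get_state();print({k:np.round(v,3).tolist() for k,v in s.items()})
for n in("top","scene"):
    c=capture(n);cv2.imwrite(f"pics/{n}.png",c["frame"][:,:,::-1]);np.savez(f"{n}.npz",**c)
    print(n,c["camera_matrix"].round(1).tolist(),c["T"].round(3).tolist())
E
```

```text
{'time_s': 0.0, 'joints': [-48.752, 20.592, 0.633, -0.019, -70.135, -16.505], 'qd': [-0.054, -0.017, -0.045, -0.01, 0.038, -0.038], 'joint_torque': [0.0, -58.272, 29.306, 6.997, 0.007, -0.0], 'tcp_pos': [0.282, -0.613, 0.245], 'eef_rot': [179.905, -0.009, -155.264], 'contact_force': [0.288, -0.902, -0.183], 'moment': [-0.035, -0.027, -0.055], 'gripper_force': 0.0, 'gripper_width': 0.088}
top [[493.9, 0.0, 323.5], [0.0, 493.9, 242.1], [0.0, 0.0, 1.0]] [[0.002, -0.982, 0.188, 0.365], [-1.0, -0.003, -0.004, -0.06], [0.005, -0.188, -0.982, 0.894], [0.0, 0.0, 0.0, 1.0]]
scene [[610.4, 0.0, 325.0], [0.0, 610.4, 251.5], [0.0, 0.0, 1.0]] [[0.489, -0.517, 0.702, -0.286], [-0.872, -0.298, 0.387, -0.495], [0.009, -0.802, -0.597, 0.754], [0.0, 0.0, 0.0, 1.0]]
```

View pics/top.png

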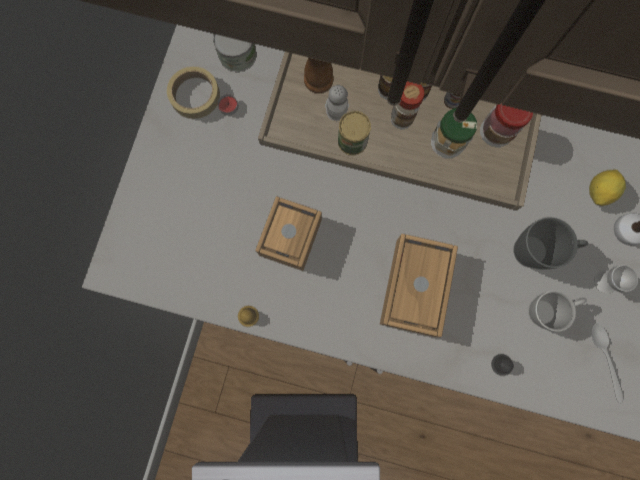

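View pics/scene.png

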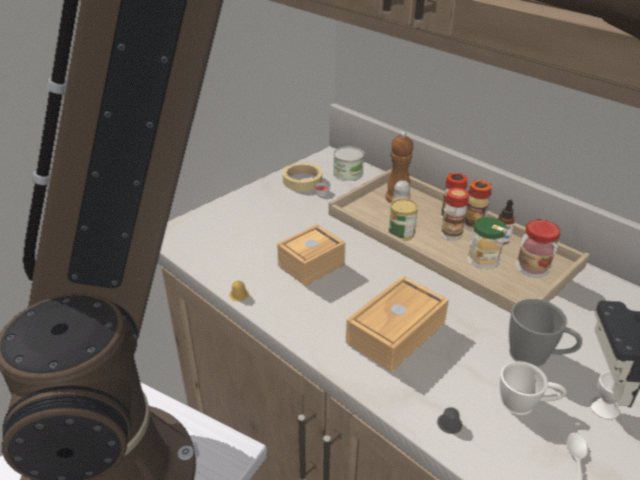

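The top view shows the larger box with its plate near pixel (421,284) and the smaller one near (289,231). In the scene view the larger plate is at about (399,310).

```bash
python3 - <<'E'
import cv2,numpy as np
def ray(c,u,v,z):
    K,T=c["camera_matrix"],c["T"]; d=T[:3,:3]@np.linalg.solve(K,[u,v,1]); o=T[:3,3]
    return o+d*(z-o[2])/d[2]
for n,(u0,v0) in dict(top=(421,284),scene=(399,310)).items():
    c=np.load(n+".npz"); hsv=cv2.cvtColor(c["frame"],cv2.COLOR_RGB2HSV)
    # plate: low saturation near the guess
    m=((hsv[...,1]<70)*255).astype(np.uint8); r=np.zeros_like(m); cv2.circle(r,(u0,v0),18,255,-1); m&=r
    k,l,st,ce=cv2.connectedComponentsWithStats(m); i=1+np.argmax(st[1:,4])
    print(n,"plate",ce[i],st[i],ray(c,*ce[i],.056).round(4))
    w=cv2.inRange(hsv,(5,80,60),(25,255,255))
    w=cv2.morphologyEx(w,cv2.MORPH_CLOSE,np.ones((7,7)))
    for q in cv2.findContours(w,cv2.RETR_EXTERNAL,cv2.CHAIN_APPROX_NONE)[0]:
        if cv2.pointPolygonTest(q,(u0,v0),False)>0 and n=="top":
            P=np.array([ray(c,*p[0],.058)[:2] for p in q],np.float32)
            print("box",cv2.minAreaRect(P)); 
            print("boxpts",cv2.boxPoints(cv2.minAreaRect(P)).round(3).tolist())
E
python3 -c "
import cv2;a=cv2.imread('pics/top.png')[220:350,360:480];b=cv2.imread('pics/scene.png')[270:370,335:460]
cv2.imwrite('pics/c.png',cv2.hconcat([cv2.resize(a,(390,400)),cv2.resize(b,(400,400))]))"
```

```text
top plate [420.66666667 283.77435897] [413 276  16  16 195] [ 0.4537 -0.2289  0.056 ]
box ((0.4529070258140564, -0.2257746160030365), (0.10413886606693268, 0.159333735704422), 77.1603775024414)
boxpts [[0.36399999260902405, -0.2590000033378601], [0.5189999938011169, -0.2939999997615814], [0.5419999957084656, -0.19300000369548798], [0.3869999945163727, -0.15700000524520874]]
scene plate [398.08888889 309.31111111] [391 304  16  11 135] [ 0.4534 -0.2304  0.056 ]
```

View pics/c.png

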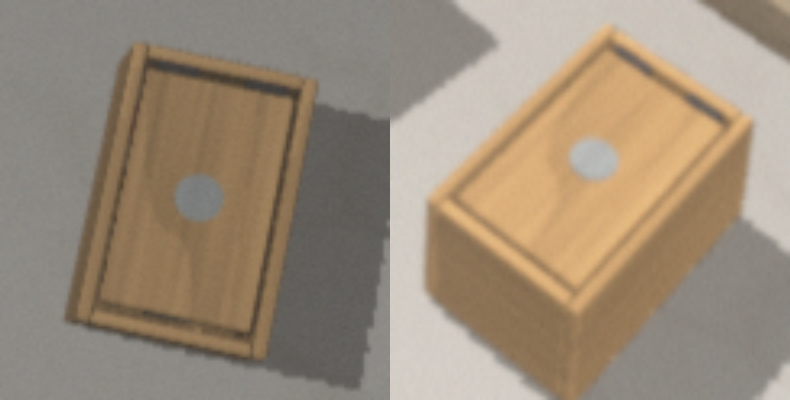

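The close-up shows the plate mid-lid and the dark hinge parts at the far end, so the box x axis points at about -12.8°. Next I move above the plate with the fingers shut, then turn the tool square to the box.

{"fn": "apply_moves", "kwargs": {"targets": [[0,-0.0226,0.0197,0,0,0,0],[0,-0.0226,0.0197,0,0,0,0],[0,-0.0226,0.0197,0,0,0,0],[0,-0.0226,0.0197,0,0,0,0],[0,-0.0226,0.0197,0,0,0,0],[0,-0.0226,0.0197,0,0,0,0],[0,-0.0226,0.0197,0,0,0,0],[0,-0.0226,0.0197,0,0,0,0],[0,-0.0226,0.0197,0,0,0,0],[0,-0.0226,0.0197,0,0,0,0],[0,-0.0226,0.0197,0,0,0,0],[0,-0.0226,0.0197,0,0,0,0],[0,-0.0226,0.0197,0,0,0,0],[0,-0.0226,0.0197,0,0,0,0],[0,0,0,0,0,0,0.0694],[0,0,0,0,0,0,0.0694],[0,0,0,0,0,0,0.0694],[0,0,0,0,0,0,0.0694],[0,0,0,0,0,0,0.0694],[0,0,0,0,0,0,0.0694]]}}

```text
time_s: 1.77
tcp_pos: [0.4542, -0.23, 0.2453]
eef_rot: [180.0, -0.0, 167.0]
contact_force: [0.5, -1.0, 0.6]
gripper_width: 0.0002
gripper_force: 0.0
```

```bash
python3 - <<'E'
from plant import *
import cv2,numpy as np
c=capture("wrist");cv2.imwrite("pics/w1.png",c["frame"][:,:,::-1])
s=get_state();print({k:np.round(s[k],4).tolist() for k in("time_s","tcp_pos","eef_rot","gripper_width","contact_force")})
K,T=c["camera_matrix"],c["T"];hsv=cv2.cvtColor(c["frame"],cv2.COLOR_RGB2HSV)
P=np.linalg.inv(T)@[.4535,-.2297,.056,1];p=(K@(P[:3]/P[2]))[:2];print("expected",p)
m=((hsv[...,1]<70)*255).astype(np.uint8);r=np.zeros_like(m);cv2.circle(r,tuple(int(x) for x in p),50,255,-1);m&=r
k,l,st,ce=cv2.connectedComponentsWithStats(m);i=1+np.argmax(st[1:,4]);print(st[i],ce[i])
d=T[:3,:3]@np.linalg.solve(K,[*ce[i],1]);o=T[:3,3];print(o+d*(.056-o[2])/d[2])
E
```

```text
{'time_s': 1.8167, 'tcp_pos': [0.4542, -0.23, 0.2453], 'eef_rot': [179.9931, -0.0337, 166.515], 'gripper_width': 0.0004, 'contact_force': [-1.272, 0.5163, 0.6974]}
expected [328.58644145 219.77839531]
[315 203  32  32 810] [330.62222222 218.27283951]
[ 0.45266241 -0.22781641  0.056     ]
```

View pics/w1.png

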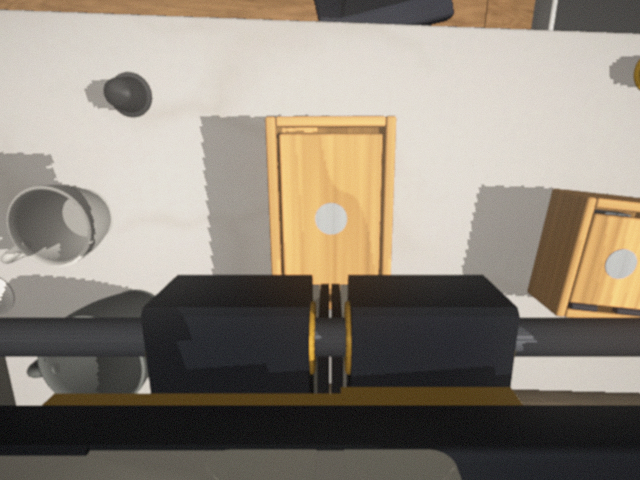

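The wrist view shows the box square to the tool, with the plate at (331,218), within 2 mm of where I expected it. Descending.

{"fn": "apply_moves", "kwargs": {"targets": [[0,0,0,0.015,0,0,0],[0,0,0,0.02,0,0,0],[0,0,0,0.02,0,0,0],[0,0,0,0.02,0,0,0],[0,0,0,0.02,0,0,0],[0,0,0,0.02,0,0,0],[0,0,0,0.02,0,0,0],[0,0,0,0.015,0,0,0],[0,0,0,0.01,0,0,0],[0,0,0,0.005,0,0,0],[0,0,0,0.002,0,0,0],[0,0,0,0,0,0,0]]}}

```text
time_s: 2.82
tcp_pos: [0.4546, -0.2302, 0.0786]
eef_rot: [-180.0, -0.0, 167.3]
contact_force: [-0.8, -0.1, 0.2]
gripper_width: 0.0003
gripper_force: 0.0
```

{"fn": "apply_moves", "kwargs": {"targets": [[0,0,0,0.001,0,0,0],[0,0,0,0.001,0,0,0],[0,0,0,0.001,0,0,0],[0,0,0,0.001,0,0,0],[0,0,0,0.001,0,0,0],[0,0,0,0,0,0,0]]}}

```text
time_s: 3.32
tcp_pos: [0.4547, -0.2302, 0.0738]
eef_rot: [180.0, 0.0, 167.3]
contact_force: [0.4, -0.3, 2.4]
gripper_width: 0.0003
gripper_force: 1.0
```

{"fn": "apply_moves", "kwargs": {"targets": [[0,0,0,0.001,0,0,0],[0,0,0,0.001,0,0,0],[0,0,0,0,0,0,0]]}}

```text
time_s: 3.57
tcp_pos: [0.4546, -0.2302, 0.0715]
eef_rot: [180.0, 0.0, 167.3]
contact_force: [0.4, 0.8, 1.7]
gripper_width: 0.0006
gripper_force: 0.8
```

{"fn": "apply_moves", "kwargs": {"targets": [[0,0,0,0.001,0,0,0],[0,0,0,0.0005,0,0,0],[0,0,0,0,0,0,0]]}}

```text
time_s: 3.82
tcp_pos: [0.4547, -0.2302, 0.0706]
eef_rot: [-180.0, 0.0, 167.3]
contact_force: [-1.8, 1.7, 7.9]
gripper_width: 0.0003
gripper_force: 4.6
```

At 7.9 N it's against the solid stop, so the latch has clicked. Now a slow rise.

{"fn": "apply_moves", "kwargs": {"targets": [[0,0,0,-0.0004,0,0,0],[0,0,0,-0.0004,0,0,0],[0,0,0,-0.0005,0,0,0],[0,0,0,-0.0005,0,0,0],[0,0,0,-0.0005,0,0,0],[0,0,0,-0.0005,0,0,0],[0,0,0,-0.0005,0,0,0],[0,0,0,-0.0005,0,0,0],[0,0,0,-0.0005,0,0,0],[0,0,0,-0.0005,0,0,0],[0,0,0,-0.0005,0,0,0],[0,0,0,-0.0005,0,0,0],[0,0,0,-0.0005,0,0,0],[0,0,0,-0.0005,0,0,0],[0,0,0,-0.0005,0,0,0],[0,0,0,-0.0005,0,0,0],[0,0,0,-0.0005,0,0,0],[0,0,0,-0.0005,0,0,0],[0,0,0,-0.0005,0,0,0],[0,0,0,-0.0005,0,0,0]]}}

```text
time_s: 5.48
tcp_pos: [0.4544, -0.2302, 0.0799]
eef_rot: [-180.0, 0.0, 167.3]
contact_force: [1.0, -0.6, 0.8]
gripper_width: 0.0003
gripper_force: 0.5
```

```bash
python3 - <<'E'
from plant import *
import cv2,numpy as np
c=capture("scene");cv2.imwrite("pics/s2.png",cv2.resize(c["frame"][200:400,260:500,::-1],(720,600)))
s=get_state();print({k:np.round(s[k],4).tolist() for k in("time_s","tcp_pos","contact_force","gripper_force")})
E
```

```text
{'time_s': 5.5333, 'tcp_pos': [0.4545, -0.2301, 0.08], 'contact_force': [0.4449, -1.2186, 1.6625], 'gripper_force': 0.5535}
```

View pics/s2.png

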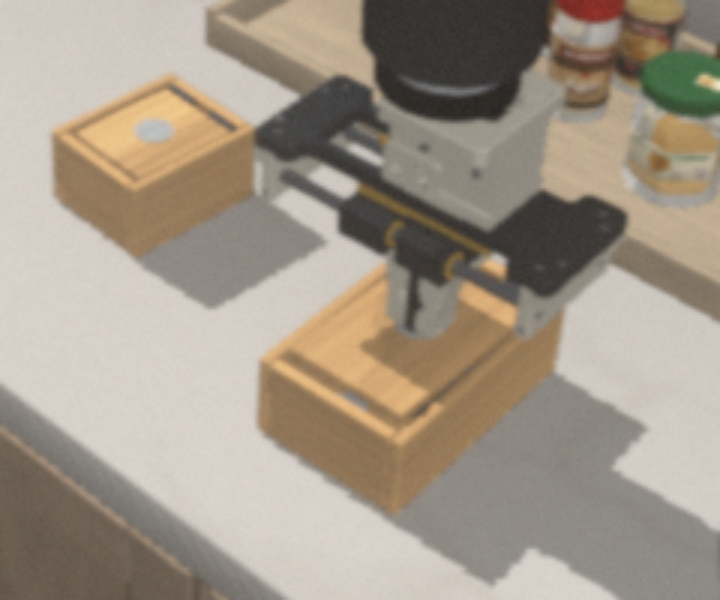

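The lid's front edge has risen out of the rim, at about (350,400) in the crop, with the fingertips still on it. The smaller box is shut. I keep rising at about 10 mm/s.

{"fn": "apply_moves", "kwargs": {"targets": [[0,0,0,-0.0006,0,0,0],[0,0,0,-0.0007,0,0,0],[0,0,0,-0.0008,0,0,0],[0,0,0,-0.0008,0,0,0],[0,0,0,-0.0008,0,0,0],[0,0,0,-0.0008,0,0,0],[0,0,0,-0.0008,0,0,0],[0,0,0,-0.0008,0,0,0],[0,0,0,-0.0008,0,0,0],[0,0,0,-0.0008,0,0,0],[0,0,0,-0.0008,0,0,0],[0,0,0,-0.0008,0,0,0],[0,0,0,-0.0008,0,0,0],[0,0,0,-0.0008,0,0,0],[0,0,0,-0.0008,0,0,0],[0,0,0,-0.0008,0,0,0],[0,0,0,-0.0008,0,0,0],[0,0,0,-0.0008,0,0,0],[0,0,0,-0.0008,0,0,0],[0,0,0,-0.0008,0,0,0]]}}

```text
time_s: 7.2
tcp_pos: [0.4544, -0.2301, 0.0956]
eef_rot: [-180.0, -0.0, 167.3]
contact_force: [0.9, -0.5, 1.2]
gripper_width: 0.0008
gripper_force: 0.4
```

{"fn": "apply_moves", "kwargs": {"targets": [[0,0,0,-0.0008,0,0,0],[0,0,0,-0.0008,0,0,0],[0,0,0,-0.0008,0,0,0],[0,0,0,-0.0008,0,0,0],[0,0,0,-0.0008,0,0,0],[0,0,0,-0.0008,0,0,0],[0,0,0,-0.0008,0,0,0],[0,0,0,-0.0008,0,0,0],[0,0,0,-0.0008,0,0,0],[0,0,0,-0.0008,0,0,0],[0,0,0,-0.0008,0,0,0],[0,0,0,-0.0008,0,0,0],[0,0,0,-0.0008,0,0,0],[0,0,0,-0.0008,0,0,0],[0,0,0,-0.0008,0,0,0],[0,0,0,-0.0008,0,0,0],[0,0,0,-0.0008,0,0,0],[0,0,0,-0.0008,0,0,0],[0,0,0,-0.0008,0,0,0],[0,0,0,-0.0008,0,0,0]]}}

```text
time_s: 8.87
tcp_pos: [0.4544, -0.2301, 0.1116]
eef_rot: [180.0, -0.0, 167.3]
contact_force: [0.5, -0.6, 1.0]
gripper_width: 0.0006
gripper_force: 0.3
```

{"fn": "apply_moves", "kwargs": {"targets": [[0,0,0,-0.0008,0,0,0],[0,0,0,-0.0008,0,0,0],[0,0,0,-0.0008,0,0,0],[0,0,0,-0.0008,0,0,0],[0,0,0,-0.0008,0,0,0],[0,0,0,-0.0008,0,0,0],[0,0,0,-0.0008,0,0,0],[0,0,0,-0.0008,0,0,0],[0,0,0,-0.0008,0,0,0],[0,0,0,-0.0008,0,0,0],[0,0,0,-0.0008,0,0,0],[0,0,0,-0.0008,0,0,0],[0,0,0,-0.0008,0,0,0],[0,0,0,-0.0008,0,0,0],[0,0,0,-0.0008,0,0,0],[0,0,0,-0.0008,0,0,0],[0,0,0,-0.0008,0,0,0],[0,0,0,-0.0008,0,0,0],[0,0,0,-0.0008,0,0,0],[0,0,0,-0.0008,0,0,0]]}}

```text
time_s: 10.53
tcp_pos: [0.4544, -0.2301, 0.1276]
eef_rot: [-180.0, -0.0, 167.3]
contact_force: [0.4, 0.4, -0.4]
gripper_width: 0.0005
gripper_force: 0.3
```

{"fn": "apply_moves", "kwargs": {"targets": [[0,0,0,-0.0008,0,0,0],[0,0,0,-0.0008,0,0,0],[0,0,0,-0.0008,0,0,0],[0,0,0,-0.0008,0,0,0],[0,0,0,-0.0008,0,0,0],[0,0,0,-0.0008,0,0,0],[0,0,0,-0.0008,0,0,0],[0,0,0,-0.0008,0,0,0],[0,0,0,-0.0008,0,0,0],[0,0,0,-0.0008,0,0,0],[0,0,0,-0.0008,0,0,0],[0,0,0,-0.0008,0,0,0],[0,0,0,-0.0008,0,0,0],[0,0,0,-0.0008,0,0,0],[0,0,0,-0.0008,0,0,0],[0,0,0,-0.0008,0,0,0],[0,0,0,-0.0008,0,0,0],[0,0,0,-0.0008,0,0,0],[0,0,0,-0.0008,0,0,0],[0,0,0,-0.0008,0,0,0]]}}

```text
time_s: 12.2
tcp_pos: [0.4544, -0.2301, 0.1436]
eef_rot: [180.0, 0.0, 167.3]
contact_force: [0.3, -0.7, 0.0]
gripper_width: 0.0006
gripper_force: 0.2
```

{"fn": "apply_moves", "kwargs": {"targets": [[0,0,0,-0.0008,0,0,0],[0,0,0,-0.0008,0,0,0],[0,0,0,-0.0008,0,0,0],[0,0,0,-0.0008,0,0,0],[0,0,0,-0.0008,0,0,0],[0,0,0,-0.0008,0,0,0],[0,0,0,-0.0008,0,0,0],[0,0,0,-0.0008,0,0,0],[0,0,0,-0.0008,0,0,0],[0,0,0,-0.0008,0,0,0],[0,0,0,-0.0008,0,0,0],[0,0,0,-0.0008,0,0,0]]}}

```text
time_s: 13.2
tcp_pos: [0.4544, -0.2301, 0.1532]
eef_rot: [180.0, -0.0, 167.3]
contact_force: [-0.7, 0.1, -0.8]
gripper_width: 0.0005
gripper_force: 0.0
```

```bash
python3 - <<'E'
from plant import *
import cv2,numpy as np
c=capture("scene");cv2.imwrite("pics/s3.png",cv2.resize(c["frame"][180:380,260:500,::-1],(720,600)))
E
```

```text
(no output)
```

View pics/s3.png

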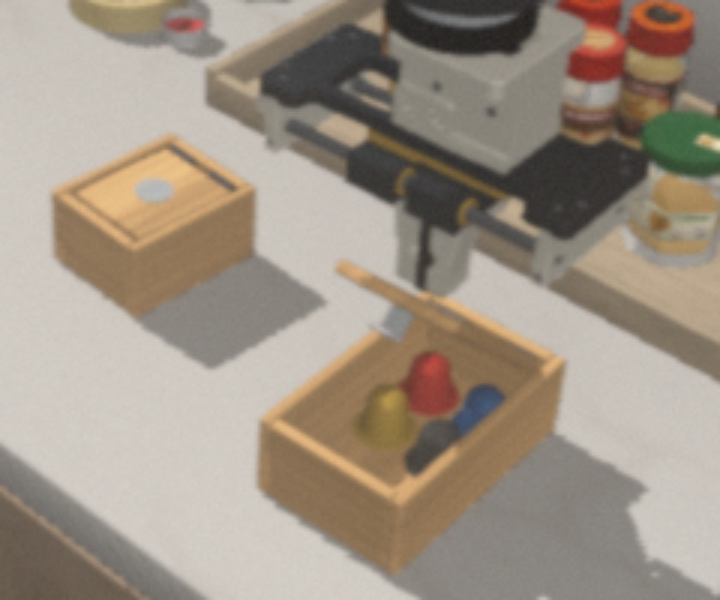

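The lid stands fully open, with its edge at about (400,290) in the crop. The fingers are free of it and the smaller box is shut. Backing straight up before handing in.

{"fn": "apply_moves", "kwargs": {"targets": [[0,0,0,-0.002,0,0,0],[0,0,0,-0.003,0,0,0],[0,0,0,-0.005,0,0,0],[0,0,0,-0.008,0,0,0],[0,0,0,-0.01,0,0,0],[0,0,0,-0.01,0,0,0],[0,0,0,-0.01,0,0,0],[0,0,0,-0.006,0,0,0],[0,0,0,-0.003,0,0,0],[0,0,0,0,0,0,0],[0,0,0,0,0,0,0],[0,0,0,0,0,0,0]]}}

```text
time_s: 14.25
tcp_pos: [0.4541, -0.23, 0.2097]
eef_rot: [180.0, -0.0, 167.3]
contact_force: [-0.1, -0.1, 0.1]
gripper_width: 0.0002
gripper_force: 0.0
```

```bash
python3 -c "
from plant import *
s=get_state();print(s['time_s'],s['tcp_pos'],s['contact_force']);print(close_job())"
```

```text
14.25 [ 0.4540708  -0.23003413  0.20968199] [-0.09220019 -0.14212395  0.10264685]
the job is handed in; nothing more can be done
None
```

The larger box's lid was pressed to its stop (about 8 N), let up slowly against the fingertips and left fully open; the smaller box stayed shut, and the job was handed in at 14.25 s with the arm clear (no verdict was returned).

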